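# Refit the filler plug of the parts cleaner without cross-threading

## Task

Take the brass filler plug from its parking ring in the black tray and lower it gently into the steel filler neck of the clock-parts cleaner. Keeping it upright and never forcing it, turn it backward (anticlockwise seen from above) until you feel the thread start drop, then screw it forward (clockwise) until its flange is fully home on the rim, and let go. Leave the other things on the bench where they are.

Things in the scene. Friction and masses are not known exactly. Their poses are not given: they have to be found in the camera images.
- plug: Loose brass filler plug, 0.18 to 0.29 kg, upright, 57 mm tall. Origin: centre of the underside of its pilot; z points up its axis. From the bottom: pilot, 21.6 mm diameter, foot chamfered over 3 mm, 0 to 26 mm; flange, 48 mm diameter, 26 to 29 mm; ribbed round grip, 33 mm diameter, 29 to 57 mm. It parks with the pilot in a grey ring on the tray.
- plug_seat (a point): Centre of the underside of the plug's flange, on its axis, 26 mm above the plug's origin. Fully home, this lies on the neck's rim.
- plug_lugs (a point): Centre of the plug's thread, on its axis, 13.2 mm above the plug's origin: three round radial stub lugs, 120 degrees apart, one along the plug's +x, 4.4 mm thick, reaching 16.7 mm from the axis.
- plug_grip (a point): On the plug's axis, 50 mm above its origin, in its round ribbed grip: put the TCP here, tool down, any yaw; the fingertips are then 2 mm above the flange. A 60 N grip turns it without slip.
- tray: Fixed black tray, 200 x 130 mm, floor 4 mm thick, border 12 mm high. Origin: centre of its underside. A grey parking ring, 36 mm outside, 24 mm inside, 8 mm high, is fixed on the floor at (-45, 0) mm in its frame; the plug's foot stands on the floor in it.
- tank: Fixed grey parts cleaner with a steel lid, 176 x 136 mm, 80 mm high; origin: centre of its underside. In the middle of the lid a steel filler neck, 48 mm outside, 36 mm inside, rises 32 mm. Over about 45 N between plug and cleaner counts as forcing. Let go, the plug stands by itself in the neck.
- neck_rim (a point): Centre of the neck's mouth, in the plane of its rim, 112 mm above the tank's underside. Set in at most angles the plug stands with its flange 7.5 to 11.5 mm above the rim, lugs on top of the thread, rising as it turns anticlockwise. There a blunt rib stops the lugs if turned clockwise; lugs may also land on this rib (flange about 10 mm up).
- neck_thread (a point): On the neck's axis, 8 mm below the rim, at the three-start right-hand thread (24 mm free bore). Its angle is unknown and not tied to the tank's yaw. Within 1.8 rad of anticlockwise turn the lugs come over the thread starts, some 0.4 rad wide, and the plug can sink, if let, to flange 2 to 4 mm above the rim. Beyond, the rib blocks anticlockwise turning.
- neck_floor (a point): Centre of the neck's floor, 28 mm below the rim (the plug home stays 2 mm above it). From the thread start the plug, turned clockwise, goes under the thread and sinks 3.3 mm per rad with 1.8 mm of axial play; after 0.8 to 1.3 rad the flange meets the rim, and some 0.35 rad later comes a hard stop.
- jar: Bystander: glass jar with a black lid, 70 mm diameter, 100 mm high; origin at the centre of its underside.
- screwdriver: Bystander: screwdriver with yellow handle, 180 mm long, lying on the bench.
- wheel_ring: Bystander: flat brass ring, 48 mm diameter, 6 mm thick, lying in the tray.
Things that resemble listed ones, but are neither listed nor needed, are in the scene too. Several things look just like the plug: the one meant starts farthest to the robot's left.

How it is judged:
On the way:
1. the plug, upright in the neck, has dropped into the thread start: flange less than 5.5 mm above the rim (z of plug_seat in the frame of neck_rim below 0.0055 m and horizontal distance between plug_seat and neck_rim below 0.003 m and angle between plug's own z axis and vertical below 0.1 rad), for 0.1 s.
At the end, for the whole second after the job is handed in: The plug is screwed home in the neck: flange within 1.2 mm of the rim, axis within 3 mm of the neck's and within 0.06 rad of upright, at rest and let go (z of plug_seat in the frame of neck_rim below 0.0012 m and horizontal distance between plug_seat and neck_rim below 0.003 m and angle between plug's own z axis and vertical below 0.06 rad and linear speed of plug below 0.01 m/s and contact force between the fingers and plug below 0.1 N); the robot touches nothing.
It fails at once if the plug is forced against the cleaner: more than 45 N between them (contact force between plug and tank above 45 N).
It fails at once if the plug is tipped by more than 0.5 rad (angle between plug's own z axis and vertical above 0.5 rad).
It fails at once if the jar is moved by more than 30 mm (distance of jar from where it was at the start of the episode above 0.03 m).
It fails at once if the screwdriver is moved by more than 30 mm (distance of screwdriver from where it was at the start of the episode above 0.03 m).
It fails at once if the brass ring is moved by more than 30 mm (distance of wheel_ring from where it was at the start of the episode above 0.03 m).
It also fails if it takes over 58 s, if anything falls off the work surface, if the arm or the gripper's body presses on something with over 40 N, if the wrist force passes 120 N, or if a joint passes its speed limit or range.

## Robot

A 6-joint arm with a two-finger parallel gripper is mounted at the origin on the work surface. World frame = base frame: x ahead of the robot, y to its left, z up, the work surface at z = 0. Lengths are in m, angles in rad, forces in N, time in s.
With the tool pointing down it reaches from about 0.35 to 1 m from the base axis. Payload 7.1 kg.
Tool frame: the origin (TCP) lies between the finger pads, 19 mm behind the fingertips; this is the grasp point; z points along the fingers, y is the line along which they close (so a half turn about z gives the same grasp; the last joint's range is limited). The gripper opens to 85 mm and grips with 20 to 120 N. Pads are 22 mm wide; open, the fingers measure 114 mm over their backs; the gripper's body (76 mm by 85 mm) begins 54 mm behind the grasp point. The pads swing forward as they close: fully open they stand 13 mm farther back than shut.
Start: joints at [-1.308, 0.423, 1.63, -0, 1.089, -0.019], TCP at [0.174, -0.6, 0.25] pointing down, gripper open.
Joint ranges: [-3, 3], [-0.9, 2.11], [0.09, 2.58], [-1.31, 4.45], [0.11, 2.69], [-2.54, 2.54]. Speed limits (rad/s): [2.39, 2.39, 3.01, 3.14, 3.14, 3.14].

## Interface

Orientations are given as a unit quaternion [w, x, y, z].
In Python, from rig import manip, kin, grab_frame, camera_params, ticket gives the robot as it stands. The module is installed in compiled form; this text tells all that it offers. Calls block until the motion is done:
- manip.reach(position, orientation): joint-space move of the TCP to a pose.
- manip.line_to(position, orientation=None, speed=0.15): straight line of the TCP; orientation=None keeps the orientation; speed is the mean speed in m/s.
- manip.goto_joints(angles): joint-space move.
- manip.set_gripper(opening, strength=None): finger opening in m; strength is the grip in N (None keeps the last); returns when the fingers have stopped.
- manip.sleep(seconds).
- kin.ik(position, orientation): joint angles nearest the present ones, or None.
- manip.get_state(): the state.
- grab_frame(name): name is "side" or "top" or "wrist"; returns the picture (480x640x3 uint8, blue, green, red); there is no depth.
- camera_params(name): a dict with "fov_y" (degrees; the focal length in pixels is half the picture's height over the tangent of half this angle, whatever the lens; pixels are square), "cx", "cy" (the principal point, pixels), "T" (4x4, takes a point from camera to world coordinates). Camera axes: x right, y up, looking along -z (the intrinsics and any distortion apply to the point x, -y, -z); pixel columns grow to the right and rows downward; lengths in m; the calibration is good to about 2 mm. A picture is of the moment at which its call begins: read the wrist's pose just before it. camera_params takes no time and is no camera call; for the wrist camera it gives the pose at the moment of the call.
A pose or a line that the arm cannot do raises manip.IKError and nothing moves.
- ticket.finish_job(): hands the job in; it is judged then, once.
The state is a dict: "t": time; "qpos": joint angles; "qvel": joint speeds; "tau": joint torques, N m; "eef_pos": TCP position; "ee_rot": TCP orientation; "force": force on the tool from outside, world axes, zero at the start; "torque": the same for the moment, N m; "width": finger opening in m; "gripper_force": force on a finger pad.
Only numpy, scipy, OpenCV 4.12 (cv2) and the standard library are available. Lean on these libraries where they do the work, as an engineer would, in place of code of your own. Each camera call takes 0.05 s, during which the arm holds its last target. There are 200 camera calls.

## Working session

There is one attempt and no reset: what is moved stays moved. The work goes in short steps, each a Python script; the robot and the scene stay as the last script left them, time stands still between calls to the robot, and variables do not carry over. Pictures are saved under pics/ and viewed, at most 10 in all, crops included, and the job is handed in when it is done.

```bash
mkdir -p pics; python3 - <<'E'
from rig import manip,grab_frame,camera_params
import cv2
for n in("top","side"):
    cv2.imwrite(f"pics/{n}0.png",grab_frame(n)); p=camera_params(n); print(n,p)
s=manip.get_state();print(s["t"],s["eef_pos"],s["ee_rot"],s["force"],s["width"])
E
```

```text
top {'fov_y': 46.416647765164626, 'cx': 312.6169937399197, 'cy': 237.0147585352603, 'T': array([[-3.32129388e-03,  9.95391787e-01, -9.58340233e-02,
         5.11174056e-01],
       [-9.99517902e-01, -3.46040600e-04,  3.10458292e-02,
        -6.00750953e-02],
       [ 3.08696010e-02,  9.58909343e-02,  9.94913060e-01,
         1.02929762e+00],
       [ 0.00000000e+00,  0.00000000e+00,  0.00000000e+00,
         1.00000000e+00]])}
side {'fov_y': 42.39125659415961, 'cx': 328.7891751189559, 'cy': 247.22179950079453, 'T': array([[ 0.98138811,  0.11272951, -0.15546521,  0.45554862],
       [-0.19192682,  0.54862895, -0.81373851, -0.88936521],
       [-0.00643963,  0.82843124,  0.56005375,  0.66979157],
       [ 0.        ,  0.        ,  0.        ,  1.        ]])}
0.1 [ 0.1737076  -0.59989477  0.24931638] [-6.91414810e-04  9.90091760e-01  1.40420167e-01 -7.63295173e-05] [ 0.50547233 -0.32868887 -0.1373639 ] 0.08527045536854244
```

View pics/top0.png

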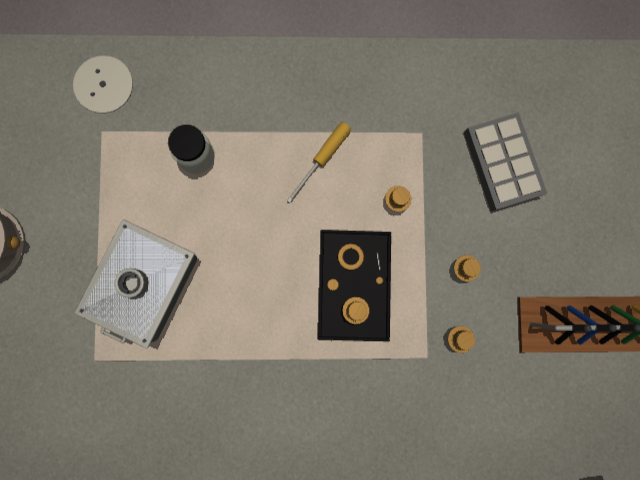

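View pics/side0.png

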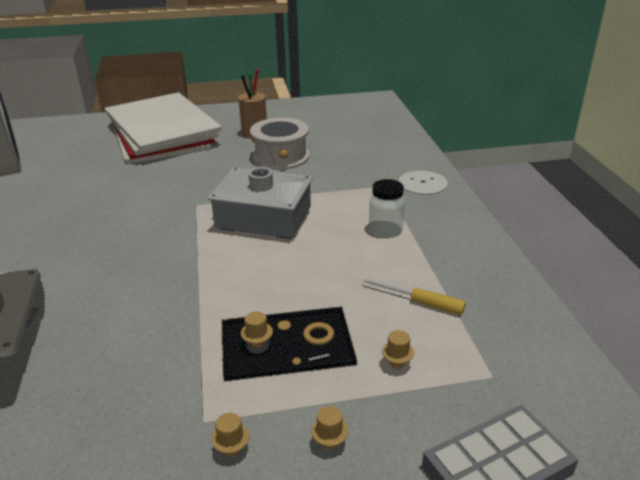

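The top picture shows the plug that is meant in the tray at (356,311), the farthest left of the lookalikes, and the neck's mouth at (131,283). In the side picture the grip top is at (257,318) and the neck at (261,172).

```bash
cat > h.py <<'E'
import numpy as np, cv2
from scipy.spatial.transform import Rotation as R
from rig import manip,kin,grab_frame,camera_params,ticket
def ray(p,u,v):
    f=240/np.tan(np.radians(p["fov_y"]/2)); T=p["T"]
    return T[:3,3],T[:3,:3]@np.array([(u-p["cx"])/f,-(v-p["cy"])/f,-1])
def onz(p,u,v,z):
    o,d=ray(p,u,v); return o+d*(z-o[2])/d[2]
def proj(p,X):
    f=240/np.tan(np.radians(p["fov_y"]/2)); c=p["T"][:3,:3].T@(np.array(X)-p["T"][:3,3])
    return p["cx"]+f*c[0]/-c[2], p["cy"]-f*c[1]/-c[2]
def quat(a): # tool down, tool x axis at world angle a
    q=(R.from_euler("z",a)*R.from_euler("x",np.pi)).as_quat(); return [q[3],q[0],q[1],q[2]]
def yaw():
    w,x,y,z=manip.get_state()["ee_rot"]; m=R.from_quat([x,y,z,w]).as_matrix(); return np.arctan2(m[1,0],m[0,0])
E
python3 - <<'E'
from h import *
t,s=camera_params("top"),camera_params("side")
print(onz(t,355.5,310,.061),onz(s,257,318,.061)); n=onz(t,131,283,.112); print(n,onz(s,261,172,.112))
print(yaw()); p=onz(t,355.5,310,.061)
for a in np.arange(-3,3.2,.5):
    for P in ([p[0],p[1],.25],[n[0],n[1],.25]):
        q=kin.ik(P,quat(a)); print(round(a,1),None if q is None else np.round(q,2))
E
```

```text
[ 0.47821364 -0.16371762  0.061     ] [ 0.482297   -0.16961113  0.061     ]
[0.52488201 0.20556112 0.112     ] [0.53055117 0.20690946 0.112     ]
0.2817715866412995
-3.0 [-0.35  0.25  1.89  0.    1.   -2.07]
-3.0 [ 0.35  0.33  1.77  0.    1.04 -1.36]
-2.5 None
-2.5 [ 0.35  0.33  1.77  0.    1.04 -1.86]
-2.0 None
-2.0 [ 0.35  0.33  1.77  0.    1.04 -2.36]
-1.5 None
-1.5 None
-1.0 [-0.35  0.25  1.89 -0.    1.    2.22]
-1.0 None
-0.5 [-0.35  0.25  1.89 -0.    1.    1.72]
-0.5 [ 0.35  0.33  1.77 -0.    1.04  2.42]
0.0 [-0.35  0.25  1.89 -0.    1.    1.22]
0.0 [ 0.35  0.33  1.77 -0.    1.04  1.92]
0.5 [-0.35  0.25  1.89 -0.    1.    0.72]
0.5 [ 0.35  0.33  1.77 -0.    1.04  1.42]
1.0 [-0.35  0.25  1.89 -0.    1.    0.22]
1.0 [ 0.35  0.33  1.77 -0.    1.04  0.92]
1.5 [-0.35  0.25  1.89 -0.    1.   -0.28]
1.5 [ 0.35  0.33  1.77 -0.    1.04  0.42]
2.0 [-0.35  0.25  1.89  0.    1.   -0.78]
2.0 [ 0.35  0.33  1.77 -0.    1.04 -0.08]
2.5 [-0.35  0.25  1.89  0.    1.   -1.28]
2.5 [ 0.35  0.33  1.77  0.    1.04 -0.58]
3.0 [-0.35  0.25  1.89  0.    1.   -1.78]
3.0 [ 0.35  0.33  1.77  0.    1.04 -1.08]
```

```bash
python3 - <<'E'
from h import *
import pickle
out=[]
for n,P,a in(("neck",[.527,.206,.30],1.8),("plug",[.480,-.166,.25],1.4)):
    manip.reach(P,quat(a)); p=camera_params("wrist"); im=grab_frame("wrist"); cv2.imwrite(f"pics/w_{n}.png",im); out.append(p)
    print(n,p["T"].round(4).tolist(),p["fov_y"],p["cx"],p["cy"],manip.get_state()["t"])
    print(proj(p,[P[0],P[1],.112 if n=="neck" else .061]))
pickle.dump(out,open("w.pkl","wb"))
E
python3 -c "
import cv2,numpy as np
cv2.imwrite('pics/w.png',np.hstack([cv2.imread(f'pics/w_{n}.png')[:,:] for n in('neck','plug')])[:,:])
a=cv2.imread('pics/w.png');cv2.imwrite('pics/w.png',cv2.resize(a,(800,300)))"
```

```text
neck [[0.9741, -0.2177, -0.0619, 0.5124], [0.2263, 0.9375, 0.2645, 0.2728], [0.0004, -0.2716, 0.9624, 0.4237], [0.0, 0.0, 0.0, 1.0]] 63.929007773940185 312.3356253046166 245.61976889894933 3.2417
(np.float64(311.04286426794584), np.float64(222.82079710050056))
plug [[0.9856, 0.163, 0.0447, 0.4927], [-0.169, 0.9487, 0.2674, -0.0973], [0.0012, -0.2711, 0.9625, 0.374], [0.0, 0.0, 0.0, 1.0]] 63.929007773940185 312.3356253046166 245.61976889894933 4.7
(np.float64(310.76132300770496), np.float64(224.52288769084987))
```

View pics/w.png

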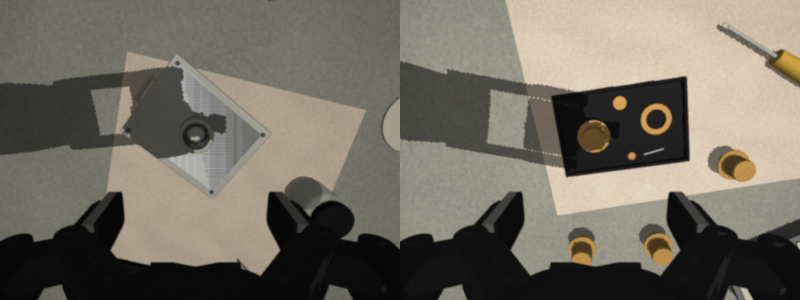

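The neck is at about (315,213) and the plug at about (310,216) in full-size wrist pixels. Both are near the picture's centre, so lens distortion hardly matters there. I'll enlarge them to read the centres.

```bash
python3 -c "
import cv2,numpy as np
L=[]
for n,(u,v) in dict(neck=(315,213),plug=(310,216)).items():
    c=cv2.resize(cv2.imread(f'pics/w_{n}.png')[v-40:v+40,u-40:u+40],(400,400),interpolation=cv2.INTER_CUBIC)
    c=cv2.convertScaleAbs(c,alpha=1.5,beta=20)
    for k in range(0,400,50): cv2.line(c,(k,0),(k,6),(0,255,0)); cv2.line(c,(0,k),(6,k),(0,255,0))
    L.append(c)
cv2.imwrite('pics/wc.png',np.hstack(L))"
```

```text
(no output)
```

View pics/wc.png

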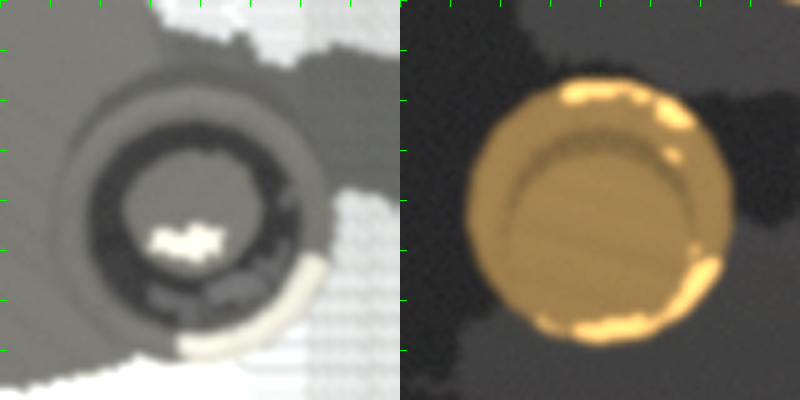

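```bash
python3 - <<'E'
from h import *
import pickle
a,b=pickle.load(open("w.pkl","rb"))
n=onz(a,313.7,217.8,.112); p=onz(b,309.7,217.8,.033); print(n,p)
manip.set_gripper(.06,60)
Y=1.4; manip.reach([p[0],p[1],.13],quat(Y)); manip.line_to([p[0],p[1],.0545],speed=.08)
w=camera_params("wrist"); im=grab_frame("wrist"); cv2.imwrite("pics/g0.png",im)
f0=manip.get_state(); print(f0["force"],f0["torque"],f0["width"],f0["t"])
manip.set_gripper(.02,60)
s=manip.get_state(); print(s["force"],s["torque"],s["width"],s["gripper_force"],s["eef_pos"],s["t"])
E
```

```text
[0.52818144 0.21062125 0.112     ] [ 0.47897197 -0.16586965  0.033     ]
[ 0.46638644 -0.07720517 -0.51756822] [ 0.02477312 -0.09989193  0.03803979] 0.06006700112481 6.7667
[-0.42278326  0.21568041  4.96121725] [0.07680955 0.23370071 0.04738857] 0.030011959507607704 58.787192702293396 [ 0.47916376 -0.16596111  0.05508928] 7.1417
```

```bash
cat >> h.py <<'E'
N=np.array([.52818,.21062]); D=.1371  # neck axis; tcp z with flange on rim
def st():
    s=manip.get_state(); return s["t"],s["eef_pos"],np.array(s["force"]),np.array(s["torque"])
E
python3 - <<'E'
from h import *
s=manip.get_state(); x,y=s["eef_pos"][:2]
manip.line_to([x,y,.21],speed=.12); 
manip.reach([*N,.20],quat(1.8)); manip.line_to([*N,D+.026],speed=.08); manip.sleep(.2)
t,p,f0,q0=st(); print(t,p,f0,q0,manip.get_state()["width"]); np.save("f0.npy",f0)
cv2.imwrite("pics/over.png",grab_frame("wrist")); cv2.imwrite("pics/overs.png",grab_frame("side")); 
h=.025
while h>.006:
    manip.line_to([*N,D+h],speed=.02); t,p,f,q=st(); print(round(h,4),(f-f0).round(1),(q-q0).round(2),(p-[*N,D]).round(4))
    if np.linalg.norm(f-f0)>5: break
    h-=.001 if h>.013 else .0005
print(t)
E
```

```text
10.8167 [0.52851833 0.21079022 0.16361243] [-0.71500423  0.26245651 -2.40397305] [ 0.01630907 -0.02157877 -0.01038146] 0.030052854361085905
0.025 [ 1.1 -0.6  0.1] [-0.01  0.08 -0.01] [-0.     0.     0.025]
0.024 [0.9 0.1 0.4] [-0.06  0.06 -0.01] [-0.0001 -0.      0.0239]
0.023 [ 1.4 -1.1  0.8] [-0.07  0.01 -0.03] [-0.0001 -0.      0.0229]
0.022 [ 0.4 -1.2  0.4] [-0.08  0.09 -0.02] [-0.     -0.      0.0219]
0.021 [ 0.5 -0.7  0.1] [-0.    0.01 -0.01] [-0.0001 -0.      0.0209]
0.02 [ 0.8 -0.4  0.4] [-0.03  0.04  0.  ] [-0.0001 -0.      0.0199]
0.019 [ 0.4 -0.4  1.5] [-0.05 -0.05 -0.03] [-0.0001 -0.      0.0189]
0.018 [ 1.  -0.4  0.5] [-0.03  0.02  0.04] [-0.0001 -0.      0.0179]
0.017 [ 0.5 -0.2  1.2] [-0.01  0.02  0.04] [-0.0001 -0.      0.0169]
0.016 [ 0.  -0.8  0.8] [-0.04  0.06 -0.01] [-0.0001 -0.      0.0159]
0.015 [ 0.9 -0.3  0.7] [-0.05  0.05  0.01] [-0.     -0.      0.0149]
0.014 [ 1.1 -0.5  0.3] [-0.01  0.05 -0.05] [-0.     -0.      0.0139]
0.013 [ 0.3  0.3 -0.7] [-0.    0.05 -0.02] [-0.0001 -0.      0.0129]
0.0125 [2.1 0.4 0.1] [0.05 0.06 0.  ] [-0.     -0.      0.0125]
0.012 [ 0.7 -0.   1.1] [-0.04  0.07  0.03] [-0.    -0.     0.012]
0.0115 [ 0.5 -0.6 -0.5] [-0.01  0.    0.01] [-0.     -0.      0.0115]
0.011 [ 0.1 -1.   0.3] [-0.04  0.05  0.01] [0.    0.    0.011]
0.0105 [0.3 0.3 1. ] [0.1  0.15 0.05] [-0.      0.0001  0.0105]
0.01 [ 0.  -0.3  3.4] [0.02 0.14 0.01] [0.0001 0.0001 0.0102]
0.0095 [-0.9  1.1  5.7] [0.26 0.4  0.04] [-0.0001  0.0002  0.0097]
15.9167
```

```bash
cat >> h.py <<'E'
def mv(h,a): manip.line_to([*N,D+h],quat(a),speed=.02)
def turn(a,h,da,stop,n=60,tmax=1.6,lo=2.,hi=6.):
    "turn in steps, floating on a light downward force; stop(h,a) ends it"
    f0=np.load("f0.npy"); i=0
    while i<n:
        a+=da; mv(h,a); i+=1
        for k in range(8):
            t,p,f,q=st(); fz=f[2]-f0[2]; print(i,round(a,2),"h%.4f"%(p[2]-D),"cmd%.4f"%h,(f-f0).round(1),"tz%.2f"%q[2],"t%.1f"%t)
            if fz>hi: h+=.0004
            elif fz<lo: h-=.0005
            else: break
            if stop(p[2]-D,a,fz,q[2]): return a,h,"stop"
            mv(h,a)
            if fz>hi and fz<10: break
        if stop(p[2]-D,a,fz,q[2]) : return a,h,"stop"
        if abs(q[2])>tmax or np.linalg.norm(f-f0)>22: return a,h,"limit"
    return a,h,"n"
E
python3 - <<'E'
from h import *
print(turn(1.8,.0098,.06,lambda h,a,fz,tz:h<.0050,n=8))
E
```

```text
1 1.86 h0.0095 cmd0.0098 [-0.3  1.5  1.9] tz0.02 t16.2
1 1.86 h0.0091 cmd0.0093 [0.5 0.7 0.1] tz0.05 t16.4
1 1.86 h0.0087 cmd0.0088 [-2.3  1.1  2.3] tz0.08 t16.7
2 1.92 h0.0087 cmd0.0088 [0.5 0.8 0.1] tz-0.01 t16.9
2 1.92 h0.0083 cmd0.0083 [-0.4  0.3  0.2] tz0.10 t17.2
2 1.92 h0.0078 cmd0.0078 [0.9 0.7 0.8] tz0.02 t17.4
2 1.92 h0.0072 cmd0.0073 [-0.6  0.5 -0.1] tz0.04 t17.7
2 1.92 h0.0067 cmd0.0068 [0.3 0.4 0.1] tz-0.03 t17.9
2 1.92 h0.0063 cmd0.0063 [ 0.5 -0.2  0. ] tz-0.00 t18.2
2 1.92 h0.0058 cmd0.0058 [ 0.2 -1.5 -0.2] tz-0.09 t18.4
2 1.92 h0.0053 cmd0.0053 [ 0.5 -0.9 -0.1] tz0.05 t18.7
3 1.98 h0.0048 cmd0.0048 [ 1.1 -0.2 -0. ] tz0.03 t19.2
(1.9800000000000002, 0.004299999999999995, 'stop')
```

```bash
python3 - <<'E'
from h import *
f0=np.load("f0.npy"); h=.0043; a=1.98
while h>.0005:
    mv(h,a); t,p,f,q=st(); print("h%.4f"%(p[2]-D),(f-f0).round(1),"tz%.2f"%q[2],"t%.1f"%t)
    if f[2]-f0[2]>3: break
    h-=.0005
print(turn(a,h,-.08,lambda h,a,fz,tz:abs(tz)>.8,n=8,hi=7))
E
```

```text
h0.0042 [ 0.2 -1.1  0.6] tz-0.02 t19.4
h0.0037 [1.7 0.3 1. ] tz-0.07 t19.7
h0.0033 [ 0.3 -0.5 -0.5] tz0.01 t19.9
h0.0029 [ 0.4 -1.6  0.8] tz-0.05 t20.2
h0.0027 [ 0.1 -1.4  5.4] tz0.04 t20.4
1 1.9 h0.0027 cmd0.0023 [-0.8  0.1  6.4] tz-0.09 t20.7
2 1.82 h0.0026 cmd0.0023 [0.7 0.7 7.8] tz-0.06 t20.9
3 1.74 h0.0026 cmd0.0027 [1.  0.1 4.3] tz-0.07 t21.4
4 1.66 h0.0024 cmd0.0027 [0.4 0.3 2.4] tz-0.05 t21.7
5 1.58 h0.0023 cmd0.0027 [ 1.1 -0.5  0.9] tz0.01 t21.9
5 1.58 h0.0022 cmd0.0022 [ 0.2 -0.9  2.7] tz-0.03 t22.2
6 1.5 h0.0021 cmd0.0022 [ 0.4 -0.9  0.4] tz-0.03 t22.4
6 1.5 h0.0019 cmd0.0017 [-0.8 -0.5  3.4] tz-0.00 t22.7
7 1.42 h0.0018 cmd0.0017 [ 1.9 -1.1  1.8] tz-0.00 t22.9
7 1.42 h0.0015 cmd0.0012 [ 0.1 -0.2  5.7] tz-0.07 t23.2
8 1.34 h0.0013 cmd0.0012 [ 0.5 -0.5  5.2] tz-0.02 t23.4
(1.3399999999999994, 0.0012000000000000001, 'n')
```

Going under the thread cleanly; continuing clockwise until the flange is on the rim and torque builds.

```bash
python3 - <<'E'
from h import *
print(turn(1.34,.0012,-.08,lambda h,a,fz,tz:abs(tz)>.7,n=10,hi=8))
cv2.imwrite("pics/home_s.png",cv2.resize(grab_frame("side")[130:230,200:330],(780,600),interpolation=cv2.INTER_CUBIC))
E
```

```text
1 1.26 h0.0011 cmd0.0012 [ 1.2 -0.2  3.7] tz-0.07 t23.7
2 1.18 h0.0010 cmd0.0012 [1.8 0.4 1.5] tz-0.03 t23.9
2 1.18 h0.0008 cmd0.0007 [ 0.4 -0.7  4.7] tz0.00 t24.2
3 1.1 h0.0007 cmd0.0007 [ 0.8 -0.4  2.5] tz-0.03 t24.4
4 1.02 h0.0005 cmd0.0007 [ 0.9 -1.4  2.1] tz-0.03 t24.7
5 0.94 h0.0004 cmd0.0007 [-0.   0.2 -0.5] tz-0.03 t24.9
5 0.94 h0.0003 cmd0.0002 [-0.5 -0.5  3.8] tz-0.02 t25.2
6 0.86 h0.0003 cmd0.0002 [ 0.5 -0.   3.4] tz-0.03 t25.4
7 0.78 h0.0003 cmd0.0002 [1.  0.8 4.3] tz-0.04 t25.7
8 0.7 h0.0003 cmd0.0002 [2.4 0.3 2.9] tz0.02 t25.9
9 0.62 h0.0003 cmd0.0002 [ 1.  -1.2  4.6] tz0.05 t26.2
10 0.54 h0.0003 cmd0.0002 [ 1.2 -2.7  5. ] tz0.10 t26.4
(0.54, 0.00019999999999999987, 'n')
```

View pics/home_s.png

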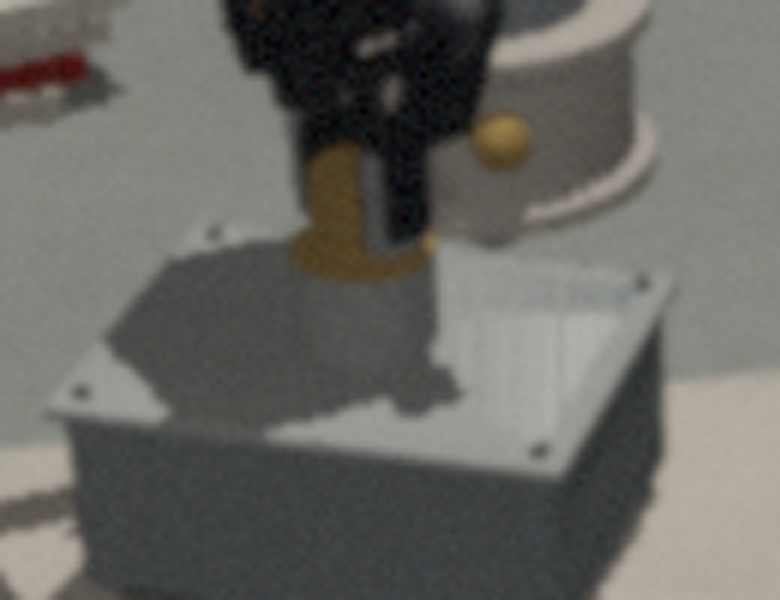

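The flange sits on the neck's rim at about (360,262) in the crop with no gap. Height has held constant over the last 0.4 rad while torque has started to rise. Letting go.

```bash
python3 - <<'E'
from h import *
manip.set_gripper(.06); manip.sleep(.2); print(st())
manip.line_to([*N,.26],speed=.08)
manip.sleep(.3); p=camera_params("wrist"); im=grab_frame("wrist"); s=grab_frame("side"); print(manip.get_state()["t"])
u,v=map(int,proj(p,[*N,.14])); print(u,v,[np.round(proj(p,[*N,z]),1) for z in (.115,.143)])
c=cv2.resize(im[v-50:v+50,u-50:u+50],(400,400)); d=cv2.resize(s[145:205,230:290],(400,400),interpolation=cv2.INTER_CUBIC)
cv2.imwrite("pics/end.png",np.hstack([c,d]))
E
```

```text
(27.0667, array([0.52812065, 0.21067587, 0.13726388]), array([ 0.74828924, -0.38414015,  0.58780829]), array([ 0.0190001 , -0.02801236, -0.00757164]))
29.15
312 247 [array([312.2, 237.5]), array([312.2, 248.3])]
```

View pics/end.png

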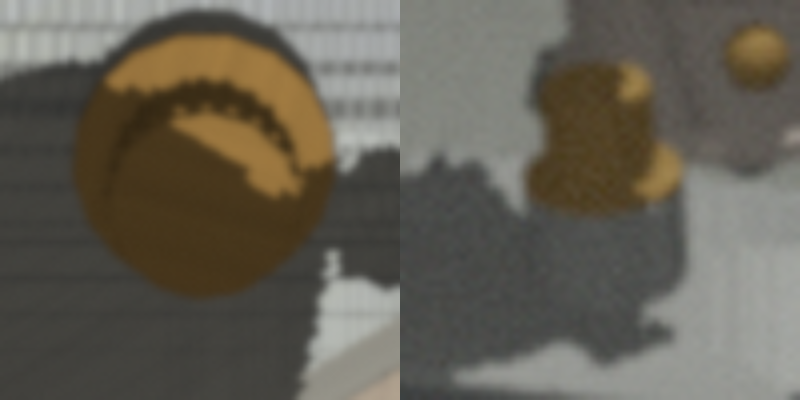

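The plug stands upright in the neck: the flange circle is centred at about (204,166) in the left crop, and in the right crop it rests on the rim with no gap. The gripper is clear.

```bash
python3 -c "
from rig import ticket; print(ticket.finish_job())"
```

```text
the job is handed in; nothing more can be done
None
```

The brass plug is screwed home in the filler neck, flange on the rim, and let go; the job was handed in at about 29 s, with no verdict returned.

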